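# Line up the steel tins by size on the hob-side shelf

## Robot

A 6-joint arm with a two-finger parallel gripper is mounted at the origin on the work surface. World frame = base frame: x ahead of the robot, y to its left, z up, the work surface at z = 0. Lengths are in m, angles in rad, forces in N, time in s.
With the tool pointing down it reaches from about 0.35 to 0.85 m from the base axis. Payload 8.1 kg.
Tool frame: the origin (TCP) lies midway between the tips of the shut fingers; the grasp point (between the pads) lies 19 mm behind it (robot.tcp_to_grasp is the distance from the TCP to the grasp point, in m); x points along the fingers, y is the direction in which the jaws open and shut, and the axes are right-handed (so a half turn about x gives the same grasp; the last joint's range is limited). The gripper opens to 93 mm and grips with 3 to 60 N. Pads are 15 mm wide; open, the fingers measure 128 mm over their backs; the gripper's body (75 mm by 188 mm) begins 65 mm behind the grasp point.
Start: joints at [-1.42, 0.13, 1.488, -0, 1.523, -0.085], TCP at [0.14, -0.583, 0.219] pointing down, gripper open.
Joint ranges: [-2.96, 2.96], [-0.89, 2.26], [0.02, 2.5], [-1.34, 4.48], [0, 2.73], [-2.66, 2.66]. Speed limits (rad/s): [2.39, 2.39, 2.79, 3.14, 3.14, 3.14].

## Interface

Orientations are given as a rotation vector (axis times angle).
In Python, from plant import robot gives the robot as it stands.
- The arm moves only by the tool play_rows, never from a script. Its argument "plan" is a list of rows, each an object with "slide": the shift along the world's x, y, z as a fraction of full scale, a list of three; "roll": the turn about the world's z as a fraction of full scale; "fingers": the gripper command: -1 is shut, 1 is fully open, values between are in proportion. A call has 1 to 20 rows; each row shifts and turns the commanded pose from where the row before left it; what a row does not reach is not made up. Full scale, the value 1, is 30 mm for a shift and 8 degrees for a turn. A row lasts 1/8 s, in which the tool goes at most 62.5 mm and 10.7 degrees, less where a joint would pass 70% of its speed; a pose out of reach is approached as far as the arm can. A call with a number of a shift or a turn outside -1 to 1 is refused whole. A call with a gripper value outside its range is refused whole. The fingers move at their own pace and stop on an object; "squeeze" is the grip in N (left out, the last holds). Time passes only in rows, so rows that do not move let the fingers close. It gives the time, the measured TCP pose, the force and the opening at its end, in the units of the state.
- robot.read_state(): the state, without advancing time (a new reading comes with each control period).
- robot.read_camera(name): name is "scene" or "top"; returns the picture (480x640x3 uint8, red, green, blue); there is no depth.
- robot.get_calibration(name): a dict with "fx", "fy", "cx", "cy" (pixels), "distortion" ([k1, k2, p1, p2, k3] as OpenCV has them; the pictures are not rectified), "R" (3x3) and "t" (3): a world point X has camera coordinates R X + t. Camera axes: x right, y down, z forward; pixel columns grow to the right and rows downward; lengths in m; the calibration is good to about 2 mm. A picture is of the moment at which its call begins. get_calibration takes no time and is no camera call.
- robot.close_job(): hands the job in, once; it reports no verdict.
Trained networks look in the newest picture that a camera, given by its name, has taken for a name from the list of things; names that differ only in an ending like _2 or _b are one class to them, and where a whole thing is asked for, a point or a joint stands for the part that bears it (a point fixed in the world has none). Each returns a list of dicts, best first, with "p" (0 to 1); they miss things now and then, are a little off and sometimes report something else, mostly with a low value. They report only what shows in the picture. A call takes as long as a camera call. They do not tell look-alikes from the thing itself.
- robot.boxes_of(camera, target): "extent" ([centre column, centre row, width, height] in pixels, round what is visible of it).
- robot.regions_of(camera, target): "region" (480x640 bool, what is visible of it) and "extent" ([centre column, centre row, width, height] in pixels, round what is visible of it).
- robot.mark_of(camera, target): "point" ([column, row] in pixels: a listed point, or the origin of a listed thing).
The state is a dict: "t": time; "q": joint angles; "dq": joint speeds; "joint_torque": joint torques, N m; "tool_pos": TCP position; "orientation": TCP orientation; "force": force on the tool from outside, world axes, zero at the start; "wrist_torque": the same for the moment, N m; "opening": finger opening in m.
Only numpy, scipy, OpenCV 4.12 (cv2) and the standard library are available. Lean on these libraries where they do the work, as an engineer would, in place of code of your own. Each camera call takes 0.05 s, during which the arm holds its last target.

## Task

Line up the four steel tins by size on the little shelf, each standing upright on the middle of its own cork mat: the biggest on the mat next to the garlic keeper, then the next in size, down to the smallest on the mat next to the yellow timer. Leave the garlic keeper and the timer where they stand.

Things in the scene. Friction and masses are not known exactly. Their poses are not given: they have to be found in the camera images.
- tin_biggest: the biggest of the four plain round steel tins with closed flat lids (one solid piece): straight-sided cylinder 64 mm in diameter, 78 mm tall, standing upright on the counter at the start. Origin: centre of its underside, z up.
- tin_large: the second biggest of the four plain round steel tins with closed flat lids (one solid piece): straight-sided cylinder 56 mm in diameter, 64 mm tall, standing upright on the counter at the start. Origin: centre of its underside, z up.
- tin_medium: the third biggest of the four plain round steel tins with closed flat lids (one solid piece): straight-sided cylinder 48 mm in diameter, 50 mm tall, standing upright on the counter at the start. Origin: centre of its underside, z up.
- tin_small: the smallest of the four plain round steel tins with closed flat lids (one solid piece): straight-sided cylinder 40 mm in diameter, 36 mm tall, standing upright on the counter at the start. Origin: centre of its underside, z up.
- mat1: round cork mat at the -y end of the row of four (70 mm diameter, 4 mm thick, fixed), on a low white melamine shelf whose top is 50 mm above the counter. Origin: centre of its underside (on the shelf top; the tin stands 4 mm higher); y runs along the row, the mats being 80 mm apart, x across the shelf (110 mm deep, 560 mm long, open all round).
- mat2: round cork mat second from the -y end of the row of four (70 mm diameter, 4 mm thick, fixed), on a low white melamine shelf whose top is 50 mm above the counter. Origin: centre of its underside (on the shelf top; the tin stands 4 mm higher); y runs along the row, the mats being 80 mm apart, x across the shelf (110 mm deep, 560 mm long, open all round).
- mat3: round cork mat third from the -y end of the row of four (70 mm diameter, 4 mm thick, fixed), on a low white melamine shelf whose top is 50 mm above the counter. Origin: centre of its underside (on the shelf top; the tin stands 4 mm higher); y runs along the row, the mats being 80 mm apart, x across the shelf (110 mm deep, 560 mm long, open all round).
- mat4: round cork mat at the +y end of the row of four (70 mm diameter, 4 mm thick, fixed), on a low white melamine shelf whose top is 50 mm above the counter. Origin: centre of its underside (on the shelf top; the tin stands 4 mm higher); y runs along the row, the mats being 80 mm apart, x across the shelf (110 mm deep, 560 mm long, open all round).
- garlic_keeper: white ceramic round pot with knobbed lid, 84 mm in diameter, 98 mm tall, loose on one end of the shelf. Origin: centre of its underside. It stands 105 mm from the centre of the nearest end mat; which end varies. To be left alone.
- timer: yellow plastic kitchen timer, a flat square block 60 x 60 mm and 36 mm tall with a white dial and small grey button on top, loose on the other end of the shelf from the keeper, 105 mm from the centre of that end mat. Origin: centre of its underside. To be left alone.
Not all that is in view belongs to the job. What is shaped like the tin_medium but orange is not meant. Leave any purple look-alike of the tin_small alone.

How it is judged:
At the end, for the whole second after the job is handed in: Counting from the garlic keeper's end of the row, the mats carry the biggest, large, medium and small tin, each within 12 mm of its mat's centre, resting on the mat, upright within 0.08 rad and at rest; the keeper and the timer are within 15 mm of where they started (((y of garlic_keeper in the frame of mat1 below 0 m and horizontal distance between tin_biggest and mat1 below 0.012 m and z of tin_biggest in the frame of mat1 between 0.001 and 0.008 m and horizontal distance between tin_large and mat2 below 0.012 m and z of tin_large in the frame of mat2 between 0.001 and 0.008 m and horizontal distance between tin_medium and mat3 below 0.012 m and z of tin_medium in the frame of mat3 between 0.001 and 0.008 m and horizontal distance between tin_small and mat4 below 0.012 m and z of tin_small in the frame of mat4 between 0.001 and 0.008 m) or (y of garlic_keeper in the frame of mat1 above 0 m and horizontal distance between tin_biggest and mat4 below 0.012 m and z of tin_biggest in the frame of mat4 between 0.001 and 0.008 m and horizontal distance between tin_large and mat3 below 0.012 m and z of tin_large in the frame of mat3 between 0.001 and 0.008 m and horizontal distance between tin_medium and mat2 below 0.012 m and z of tin_medium in the frame of mat2 between 0.001 and 0.008 m and horizontal distance between tin_small and mat1 below 0.012 m and z of tin_small in the frame of mat1 between 0.001 and 0.008 m)) and angle between each of tin_biggest, tin_large, tin_medium, tin_small's own z axis and vertical below 0.08 rad and linear speed of each of tin_biggest, tin_large, tin_medium, tin_small below 0.02 m/s and angular speed of each of tin_biggest, tin_large, tin_medium, tin_small below 0.2 rad/s and distance of each of garlic_keeper, timer from where it was at the start of the episode below 0.015 m); the robot touches nothing.
It fails at once if the garlic keeper is pushed more than 15 mm from its place (distance of garlic_keeper from where it was at the start of the episode above 0.015 m).
It fails at once if the timer is pushed more than 15 mm from its place (distance of timer from where it was at the start of the episode above 0.015 m).
It also fails if it takes over 102 s, if anything falls off the work surface, if the arm or the gripper's body presses on something with over 40 N, if the wrist force passes 120 N, or if a joint passes its speed limit or range.

## Working session

There is one attempt and no reset: what is moved stays moved. The work goes in short steps, Python scripts to look and compute and a tool call to move; the robot and the scene stay as the last step left them, time stands still between calls to the robot, and variables do not carry over. Pictures are saved under pics/ and viewed, and the job is handed in when it is done.

Besides the shell and the picture viewer there is one more tool, called after ">>>" as name([rows], argument=value, ...), one row to a line, values as JSON. play_rows: Moves the arm, as the interface text tells. Its arguments: {"type":"object","properties":{"plan":{"type":"array","items":{"type":"object","properties":{"slide":{"type":"array","items":{"type":"number","minimum":-1,"maximum":1}},"roll":{"type":"number","minimum":-1,"maximum":1},"fingers":{"type":"number"}}}},"squeeze":{"type":"number"}},"required":["plan"]}

```bash
mkdir -p pics; ls
python3 - <<'E'
from plant import robot
import cv2
for n in("scene","top"):
    cv2.imwrite(f"pics/{n}0.png",robot.read_camera(n)[:,:,::-1])
    c=robot.get_calibration(n);print(c)
s=robot.read_state();print(s)
E
```

```text
pics
{'fx': 506.367976020846, 'fy': 506.367976020846, 'cx': 318.75640260490565, 'cy': 243.82609980205598, 'distortion': array([0.02052904, 0.        , 0.        , 0.        , 0.        ]), 'R': array([[ 0.40868909,  0.91252215, -0.01662971],
       [ 0.62735039, -0.29411046, -0.72106208],
       [-0.66287609,  0.28425755, -0.69267087]]), 't': array([-0.21546088, -0.27295205,  1.14651437])}
{'fx': 525.7416621914433, 'fy': 525.7416621914433, 'cx': 313.51765791393143, 'cy': 241.82456979906348, 'distortion': array([0.00849741, 0.        , 0.        , 0.        , 0.        ]), 'R': array([[ 1.79702417e-02, -9.99837022e-01,  1.73173765e-03],
       [-9.91666231e-01, -1.80443295e-02, -1.27563665e-01],
       [ 1.27574123e-01,  5.75044145e-04, -9.91828873e-01]]), 't': array([0.00561961, 0.5199374 , 0.88254298])}
{'t': 0.1, 'q': array([-1.42043883e+00,  1.31080934e-01,  1.48918230e+00, -1.67489242e-05,
        1.52297921e+00, -8.53888153e-02]), 'dq': array([-0.00025101, -0.00182925, -0.00135159, -0.00130715, -0.00027131,
       -0.00344164]), 'joint_torque': array([ 1.34260812e-03, -5.61341643e+01, -4.93094838e+01,  7.70488777e-02,
        2.90977734e-02, -7.21954984e-05]), 'tool_pos': array([ 0.14008632, -0.58289061,  0.2176886 ]), 'orientation': array([ 2.097015  ,  0.25008309, -2.09716346]), 'force': array([0.47549702, 0.1031021 , 1.247197  ]), 'wrist_torque': array([-0.00632154, -0.00163965,  0.031872  ]), 'opening': 0.0930986537921827}
```

View pics/scene0.png

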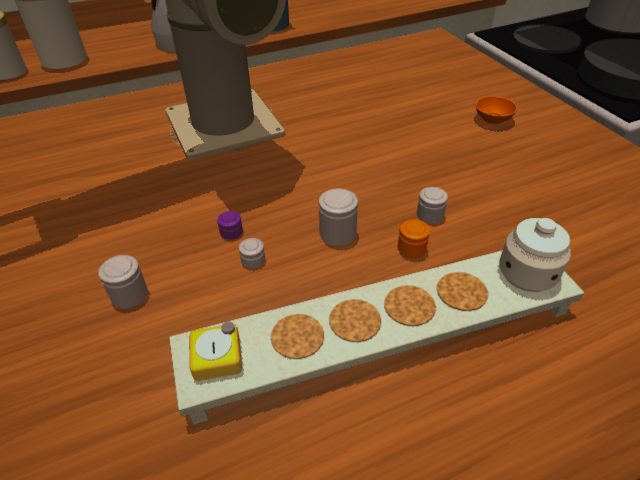

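View pics/top0.png

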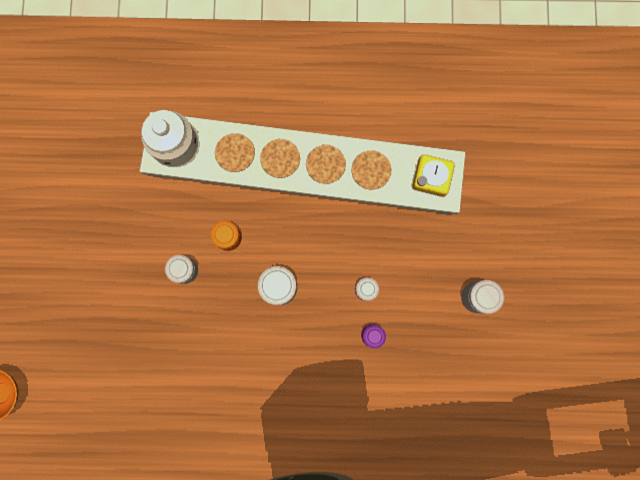

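The garlic keeper is on the left of the top view (+y) and the timer on the right. In the top view the candidates are:
- Big tin (277,285), large tin (486,296), medium tin (180,268) and small tin (367,288).
- Look-alikes: orange (225,235) and purple (374,336).

Next I'll measure them.

```bash
cat > h.py <<'E'
from plant import robot
import numpy as np, cv2
from scipy.optimize import least_squares
D={'tin_biggest':(.032,.078),'tin_large':(.028,.064),'tin_medium':(.024,.050),'tin_small':(.020,.036)}
CAL={n:robot.get_calibration(n) for n in("scene","top")}
def proj(n,P):
    c=CAL[n];K=np.array([[c['fx'],0,c['cx']],[0,c['fy'],c['cy']],[0,0,1.]])
    return cv2.projectPoints(np.asarray(P,float),cv2.Rodrigues(c['R'])[0],c['t'],K,c['distortion'])[0][:,0]
def ray(n,uv,z):
    c=CAL[n];K=np.array([[c['fx'],0,c['cx']],[0,c['fy'],c['cy']],[0,0,1.]])
    p=cv2.undistortPoints(np.array([[uv]],float),K,c['distortion'])[0,0]
    d=c['R'].T@np.array([p[0],p[1],1]);o=-c['R'].T@c['t'];return o+d*(z-o[2])/d[2]
def sil(n,x,y,r,h,z0=0):
    a=np.linspace(0,2*np.pi,48)
    P=[[x+r*np.cos(t),y+r*np.sin(t),z] for z in(z0,z0+h) for t in a]
    p=proj(n,P);lo=p.min(0);hi=p.max(0);return np.r_[lo,hi]
def fit(obs,r,h,z0=0,x0=None):
    # obs: dict cam-> [lo,hi] box
    f=lambda v:np.concatenate([sil(n,v[0],v[1],r,h,z0)-b for n,b in obs.items()])
    s=least_squares(f,x0 if x0 is not None else [.5,0]);return s.x,s.fun
def ebox(e): return np.array([e[0]-e[2]/2,e[1]-e[3]/2,e[0]+e[2]/2,e[1]+e[3]/2])
E
cat > m.py <<'E'
from h import *
robot.read_camera("scene");robot.read_camera("top")
import sys
for t in list(D):
    for n in("top","scene"):
        for d in robot.regions_of(n,t)[:7]:
            if d['p']<.2: continue
            e=d['extent'];r,h=D[t]
            v,res=fit({n:ebox(e)},r,h)
            print(t,n,round(d['p'],2),np.round(e,1),np.round(v,4),'res',np.round(res,1))
for n in("top","scene"):
    for d in robot.regions_of(n,'mat1')[:6]:
        ys,xs=np.nonzero(d['region']); 
        print('mat',n,round(d['p'],2),np.round(d['extent'],1),np.round(ray(n,[xs.mean(),ys.mean()],.054),4))
    for d in robot.regions_of(n,'garlic_keeper')[:1]:print('keep',n,d['extent'],ray(n,d['extent'][:2],.09))
    for d in robot.regions_of(n,'timer')[:1]:print('timer',n,d['extent'],ray(n,d['extent'][:2],.08))
E
python3 m.py
python3 - <<'E'
from h import *
im=robot.read_camera("top")[:,:,::-1]
cv2.imwrite("pics/crop0.png",cv2.resize(im[215:355,150:520],None,fx=2,fy=2))
E
```

```text
tin_biggest top 0.97 [274.9 286.5  35.5  41.7] [0.4395 0.078 ] res [-2.4  1.1  2.7 -1.2]
tin_biggest scene 0.71 [339.1 216.6  38.1  58.7] [0.4428 0.0753] res [-0.7 -0.9  0.7  0.7]
tin_large top 0.62 [482.7 297.2  42.6  30.1] [ 0.4286 -0.2763] res [-1.  -1.9  0.9  1.9]
tin_large scene 0.67 [120.8 281.6  51.7  52.1] [ 0.431 -0.279] res [ 0.2 -2.4 -0.2  2.2]
tin_medium top 0.98 [183.6 269.6  32.6  31.1] [0.4673 0.2398] res [-0.9  0.7  1.  -0.8]
tin_medium top 0.69 [227.8 234.3  29.5  29.6] [0.5308 0.1653] res [-1.1 -0.7  1.2  0.7]
tin_medium scene 0.81 [412.2 240.3  28.8  39.6] [0.5313 0.1642] res [-2.3 -1.7  2.2  1.4]
tin_medium scene 0.75 [433.4 205.3  29.1  36.5] [0.4708 0.2447] res [-1.5 -1.7  1.4  1.4]
tin_small top 0.86 [374.8 335.8  22.3  23.8] [ 0.3601 -0.0935] res [-1.6 -0.3  1.6  0.3]
tin_small top 0.69 [367.6 288.3  21.7  26.4] [ 0.4411 -0.0807] res [-1.7  1.3  1.6 -1.4]
tin_small scene 0.72 [226.9 224.1  27.8  27.9] [ 0.3567 -0.0958] res [ 0.7 -1.7 -0.7  1.6]
tin_small scene 0.55 [250.3 253.2  26.3  32. ] [ 0.4413 -0.0819] res [-0.5 -0.7  0.5  0.6]
mat top 0.8 [328.6 163.   42.9  34.6] [ 0.6548 -0.0025  0.054 ]
mat top 0.72 [279.7 159.1  40.8  39.4] [0.6636 0.0764 0.054 ]
mat top 0.58 [236.9 152.2  35.5  39.5] [0.6718 0.1562 0.054 ]
keep top [170.9, 137.5, 54.3, 57.2] [0.68411749 0.25678989 0.09      ]
timer top [432.5, 175.1, 41.8, 39.1] [ 0.63035011 -0.18277952  0.08      ]
mat scene 0.75 [462.4 289.5  49.4  38.3] [0.6735 0.1543 0.054 ]
mat scene 0.73 [356.2 318.6  49.9  46.8] [ 0.6565 -0.0048  0.054 ]
mat scene 0.68 [298.2 339.1  52.5  45.1] [ 0.6475 -0.0842  0.054 ]
mat scene 0.6 [408.2 304.5  51.2  38.4] [0.6646 0.0743 0.054 ]
mat scene 0.21 [536.3 255.   72.2  76.6] [0.6603 0.2939 0.054 ]
keep scene [536.0, 255.4, 72.5, 76.9] [0.68595131 0.25999585 0.09      ]
timer scene [216.9, 352.4, 53.1, 58.5] [ 0.64742176 -0.18638395  0.08      ]
```

View pics/crop0.png

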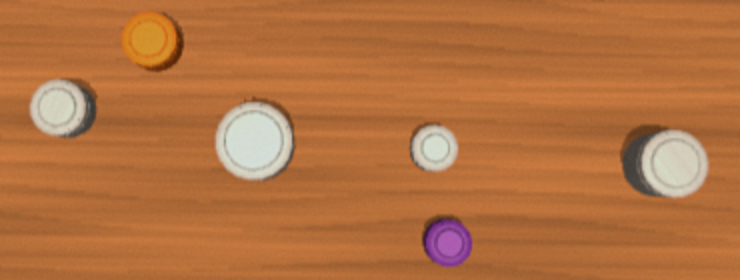

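```bash
cat > lid.py <<'E'
from h import *
im=robot.read_camera("top")
hsv=cv2.cvtColor(im,cv2.COLOR_RGB2HSV)
for t,uv in {'tin_biggest':(277,285),'tin_large':(486,296),'tin_medium':(180,268),'tin_small':(367,288)}.items():
    r,h=D[t];u,v=uv
    m=((hsv[...,1]<75)&(hsv[...,2]>110)).astype(np.uint8)
    n,l,st,ce=cv2.connectedComponentsWithStats(m);k=l[v,u]
    x,y,w,hh=st[k,:4]
    c,cc=cv2.minEnclosingCircle(np.argwhere(l==k)[:,::-1].astype(np.float32))
    ctr=np.array([x+w/2-.5,y+hh/2-.5])
    print(t,(x,y,w,hh),ce[k],np.round(ray("top",ctr,h),4),np.round(ray("top",ce[k],h),4), 'exp d px',round(2*r*525/(0.95-h),1))
mats=np.array([[.6475,-.084],[.6557,-.0035],[.664,.0755],[.6725,.155]])
c=mats.mean(0);u=mats[3]-mats[0];u/=np.linalg.norm(u);print(c,u,[np.round(c+u*.08*(i-1.5),4) for i in range(4)],np.arctan2(-u[0],u[1]))
E
python3 lid.py
```

```text
tin_biggest (np.int32(258), np.int32(266), np.int32(38), np.int32(39)) [276.6584537  285.09770603] [0.4416 0.0744 0.078 ] [0.4414 0.0741 0.078 ] exp d px 38.5
tin_large (np.int32(470), np.int32(280), np.int32(34), np.int32(33)) [486.50847458 296.38983051] [ 0.4303 -0.2738  0.064 ] [ 0.4297 -0.2738  0.064 ] exp d px 33.2
tin_medium (np.int32(165), np.int32(255), np.int32(28), np.int32(28)) [178.76575121 268.35702746] [0.4678 0.2433 0.05  ] [0.468  0.2429 0.05  ] exp d px 28.0
tin_small (np.int32(356), np.int32(277), np.int32(23), np.int32(24)) [366.8062201  288.65550239] [ 0.4403 -0.0783  0.036 ] [ 0.44   -0.0779  0.036 ] exp d px 23.0
[0.659925 0.03575 ] [0.1040349  0.99457365] [array([ 0.6474, -0.0836]), array([ 0.6558, -0.004 ]), array([0.6641, 0.0755]), array([0.6724, 0.1551])] -0.10422348641635902
```

Run:
```python
from h import *
s=robot.read_state();R=cv2.Rodrigues(np.array(s['orientation']))[0];print(np.round(R,3), s['tool_pos'],robot.tcp_to_grasp,s['t'])
print(np.degrees(np.arctan2(R[1,1],R[0,1])))
```

```text
[[ 0.     0.234 -0.972]
 [-0.    -0.972 -0.234]
 [-1.     0.     0.   ]] [ 0.14018456 -0.58341299  0.21867109] 0.0188 1.0
-76.48975843454922
```

>>> play_rows([
  {"slide": [0.88,0.93,0],"roll": 0.98,"fingers": 1},
  {"slide": [0.88,0.93,0],"roll": 0.98,"fingers": 1},
  {"slide": [0.88,0.93,0],"roll": 0.98,"fingers": 1},
  {"slide": [0.88,0.93,0],"roll": 0.98,"fingers": 1},
  {"slide": [0.88,0.93,0],"roll": 0.98,"fingers": 1},
  {"slide": [0.88,0.93,0],"roll": 0.98,"fingers": 1},
  {"slide": [0.88,0.93,0],"roll": 0.98,"fingers": 1},
  {"slide": [0.88,0.93,0],"roll": 0.98,"fingers": 1},
  {"slide": [0.88,0.93,0],"roll": 0.98,"fingers": 1},
  {"slide": [0.88,0.93,-0.5],"roll": 0,"fingers": 1},
  {"slide": [0.87,0.95,-0.5],"roll": 0,"fingers": 1},
  {"slide": [0,0,-0.5],"roll": 0,"fingers": 1},
  {"slide": [0,0,0],"roll": 0,"fingers": 1},
  {"slide": [0,0,0],"roll": 0,"fingers": 1},
], squeeze=25)

```text
t: 2.75
tool_pos: [0.4298, -0.2769, 0.1741]
orientation: [1.286, 1.157, -1.286]
force: [0.6, -0.6, 0.5]
opening: 0.0929
```

>>> play_rows([
  {"slide": [0,0.05,-0.9],"roll": 0,"fingers": 1},
  {"slide": [0,0,-0.9],"roll": 0,"fingers": 1},
  {"slide": [0,0,-0.9],"roll": 0,"fingers": 1},
  {"slide": [0,0,-0.9],"roll": 0,"fingers": 1},
  {"slide": [0,0,-0.8],"roll": 0,"fingers": 1},
  {"slide": [0,0,-0.67],"roll": 0,"fingers": 1},
  {"slide": [0,0,0],"roll": 0,"fingers": 1},
  {"slide": [0,0,0],"roll": 0,"fingers": -1},
  {"slide": [0,0,0],"roll": 0,"fingers": -1},
  {"slide": [0,0,0],"roll": 0,"fingers": -1},
  {"slide": [0,0,0],"roll": 0,"fingers": -1},
  {"slide": [0,0,0],"roll": 0,"fingers": -1},
])

```text
t: 4.25
tool_pos: [0.4304, -0.2745, 0.0219]
orientation: [1.285, 1.158, -1.285]
force: [0.0, 0.1, 3.4]
opening: 0.0557
```

```bash
cat > st.py <<'E'
from h import *
s=robot.read_state();R=cv2.Rodrigues(np.array(s['orientation']))[0]
print('yang',round(np.degrees(np.arctan2(R[1,1],R[0,1])),1),np.round(s['tool_pos'],4),np.round(s['q'],2),s['opening'],s['t'])
E
python3 st.py
```

```text
yang -5.9 [ 0.4304 -0.2745  0.0219] [-0.67  0.08  1.92 -0.    1.14 -0.56] 0.055749419050995196 4.25
```

>>> play_rows([
  {"slide": [0,0,0.5],"roll": 0,"fingers": -1},
  {"slide": [0,0,1],"roll": 0,"fingers": -1},
  {"slide": [0,0,1],"roll": 0,"fingers": -1},
  {"slide": [0,0,1],"roll": 0,"fingers": -1},
  {"slide": [0.3,0.5,1],"roll": 0,"fingers": -1},
  {"slide": [0.65,0.97,0.5],"roll": 0,"fingers": -1},
  {"slide": [0.65,0.97,0],"roll": 0,"fingers": -1},
  {"slide": [0.65,0.97,0],"roll": 0,"fingers": -1},
  {"slide": [0.65,0.97,0],"roll": 0,"fingers": -1},
  {"slide": [0.65,0.97,0],"roll": 0,"fingers": -1},
  {"slide": [0.65,0.97,0],"roll": 0,"fingers": -1},
  {"slide": [0.65,0.97,0],"roll": 0,"fingers": -1},
  {"slide": [0.65,0.97,0],"roll": 0,"fingers": -1},
  {"slide": [0.65,0.97,0],"roll": 0,"fingers": -1},
  {"slide": [0.65,0.97,0],"roll": 0,"fingers": -1},
  {"slide": [0.65,0.97,0],"roll": 0,"fingers": -1},
  {"slide": [0.35,0.5,0],"roll": 0,"fingers": -1},
  {"slide": [0,0,-0.5],"roll": 0,"fingers": -1},
  {"slide": [0,0,0],"roll": 0,"fingers": -1},
  {"slide": [0,0,0],"roll": 0,"fingers": -1},
])

```text
t: 6.75
tool_pos: [0.6636, 0.0747, 0.1561]
orientation: [1.285, 1.159, -1.287]
force: [0.5, 0.6, -0.8]
opening: 0.0558
```

>>> play_rows([
  {"slide": [0.02,0.03,-0.8],"roll": 0,"fingers": -1},
  {"slide": [0,0,-0.8],"roll": 0,"fingers": -1},
  {"slide": [0,0,-0.5],"roll": 0,"fingers": -1},
  {"slide": [0,0,-0.35],"roll": 0,"fingers": -1},
  {"slide": [0,0,-0.2],"roll": 0,"fingers": -1},
  {"slide": [0,0,0],"roll": 0,"fingers": -1},
  {"slide": [0,0,0],"roll": 0,"fingers": -1},
])

```text
t: 7.62
tool_pos: [0.6655, 0.0766, 0.0779]
orientation: [1.286, 1.158, -1.284]
force: [0.3, 0.1, -2.0]
opening: 0.056
```

>>> play_rows([
  {"slide": [-0.04,-0.02,-0.07],"roll": 0,"fingers": -1},
  {"slide": [0,0,0],"roll": 0,"fingers": -1},
  {"slide": [0,0,0],"roll": 0,"fingers": 0.9},
  {"slide": [0,0,0],"roll": 0,"fingers": 0.9},
  {"slide": [0,0,0],"roll": 0,"fingers": 0.9},
  {"slide": [0,0,0.5],"roll": 0,"fingers": 0.9},
  {"slide": [0,0,1],"roll": 0,"fingers": 0.9},
  {"slide": [0,0,1],"roll": 0,"fingers": 0.9},
  {"slide": [-0.5,0.4,1],"roll": 0,"fingers": 0.9},
  {"slide": [-1,0.85,0],"roll": 0,"fingers": 0.9},
  {"slide": [-1,0.85,0],"roll": 0,"fingers": 0.9},
  {"slide": [-1,0.85,0],"roll": 0,"fingers": 0.9},
  {"slide": [-1,0.85,0],"roll": 0,"fingers": 0.9},
  {"slide": [-1,0.85,0],"roll": 0,"fingers": 0.9},
  {"slide": [-1,0.85,0],"roll": 0,"fingers": 0.9},
  {"slide": [0,0.05,0],"roll": 0,"fingers": 0.9},
  {"slide": [0,0,0],"roll": 0,"fingers": 0.9},
  {"slide": [0,0,0],"roll": 0,"fingers": 0.9},
])

```text
t: 9.88
tool_pos: [0.4696, 0.2419, 0.1803]
orientation: [1.286, 1.157, -1.285]
force: [0.4, 0.3, 0.1]
opening: 0.0884
```

```bash
python3 st.py
python3 - <<'E'
from h import *
for n in("scene","top"): cv2.imwrite(f"pics/{n}1.png",robot.read_camera(n)[:,:,::-1])
E
```

```text
yang -6.0 [0.4696 0.2419 0.1803] [ 0.38 -0.04  1.74 -0.    1.45  0.48] 0.08840028771657711 9.875
```

View pics/top1.png

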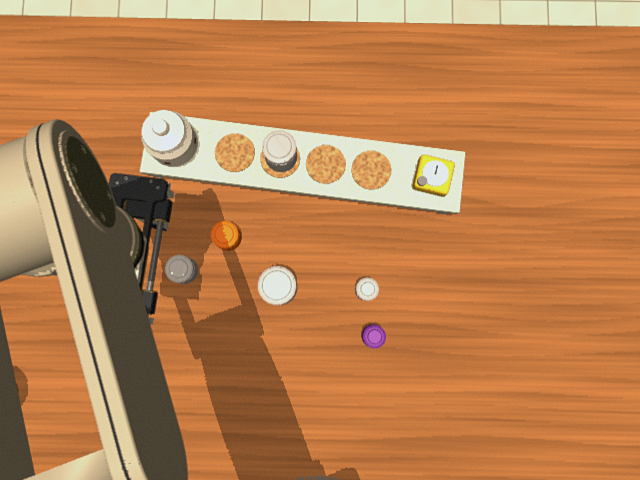

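View pics/scene1.png

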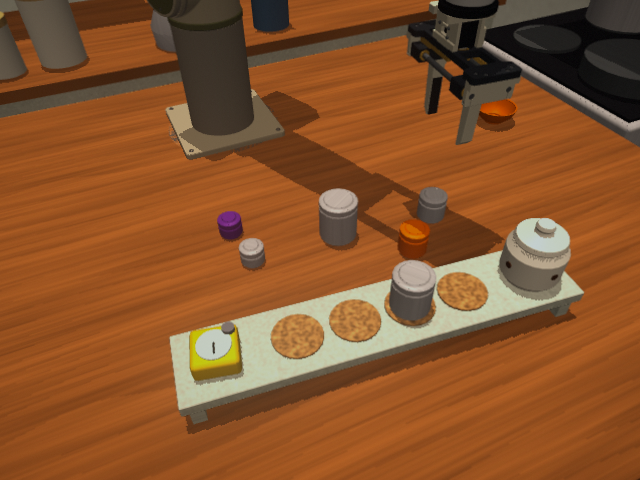

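The top view shows the large tin standing on mat3, with its lid at about (280,145). The gripper is now over the medium tin.

>>> play_rows([
  {"slide": [0,0.04,-0.6],"roll": 0,"fingers": 0.9},
  {"slide": [0,0,-1],"roll": 0,"fingers": 0.9},
  {"slide": [0,0,-1],"roll": 0,"fingers": 0.9},
  {"slide": [0,0,-1],"roll": 0,"fingers": 0.9},
  {"slide": [0,0,-1],"roll": 0,"fingers": 0.9},
  {"slide": [0,0,-0.7],"roll": 0,"fingers": 0.9},
  {"slide": [0,0,-0.3],"roll": 0,"fingers": 0.9},
  {"slide": [0,0,0],"roll": 0,"fingers": 0.9},
  {"slide": [0,0,0],"roll": 0,"fingers": -1},
  {"slide": [0,0,0],"roll": 0,"fingers": -1},
  {"slide": [0,0,0],"roll": 0,"fingers": -1},
  {"slide": [0,0,0],"roll": 0,"fingers": -1},
  {"slide": [0,0,0],"roll": 0,"fingers": -1},
])

```text
t: 11.6
tool_pos: [0.4687, 0.2438, 0.0121]
orientation: [1.285, 1.158, -1.285]
force: [-1.4, -0.0, 1.4]
opening: 0.0478
```

>>> play_rows([
  {"slide": [0,0,0.5],"roll": 0,"fingers": -1},
  {"slide": [0,0,1],"roll": 0,"fingers": -1},
  {"slide": [0,0,1],"roll": 0,"fingers": -1},
  {"slide": [0,0,1],"roll": 0,"fingers": -1},
  {"slide": [0,0,1],"roll": 0,"fingers": -1},
  {"slide": [0.35,-0.46,0.6],"roll": 0,"fingers": -1},
  {"slide": [0.69,-0.92,0],"roll": 0,"fingers": -1},
  {"slide": [0.69,-0.92,0],"roll": 0,"fingers": -1},
  {"slide": [0.69,-0.92,0],"roll": 0,"fingers": -1},
  {"slide": [0.69,-0.92,0],"roll": 0,"fingers": -1},
  {"slide": [0.69,-0.92,0],"roll": 0,"fingers": -1},
  {"slide": [0.69,-0.92,0],"roll": 0,"fingers": -1},
  {"slide": [0.69,-0.92,0],"roll": 0,"fingers": -1},
  {"slide": [0.69,-0.92,0],"roll": 0,"fingers": -1},
  {"slide": [0.37,-0.44,0],"roll": 0,"fingers": -1},
  {"slide": [0,0,-0.8],"roll": 0,"fingers": -1},
  {"slide": [0,0,-0.8],"roll": 0,"fingers": -1},
  {"slide": [0,0,0],"roll": 0,"fingers": -1},
  {"slide": [0,0,0],"roll": 0,"fingers": -1},
])

```text
t: 13.98
tool_pos: [0.6562, -0.0041, 0.1179]
orientation: [1.285, 1.158, -1.284]
force: [1.0, 0.7, -1.7]
opening: 0.0477
```

>>> play_rows([
  {"slide": [0,0,-0.7],"roll": 0,"fingers": -1},
  {"slide": [0,0,-0.6],"roll": 0,"fingers": -1},
  {"slide": [0,0,-0.35],"roll": 0,"fingers": -1},
  {"slide": [0,0,0],"roll": 0,"fingers": -1},
  {"slide": [0,0,0],"roll": 0,"fingers": -1},
])

```text
t: 14.6
tool_pos: [0.6558, -0.004, 0.0671]
orientation: [1.285, 1.159, -1.285]
force: [0.4, -0.2, -1.3]
opening: 0.0479
```

>>> play_rows([
  {"slide": [0,0,-0.03],"roll": 0,"fingers": -1},
  {"slide": [0,0,0],"roll": 0,"fingers": 0.6},
  {"slide": [0,0,0],"roll": 0,"fingers": 0.6},
  {"slide": [0,0,0],"roll": 0,"fingers": 0.6},
  {"slide": [0,0,0.5],"roll": 0,"fingers": 0.6},
  {"slide": [0,0,1],"roll": 0,"fingers": 0.6},
  {"slide": [0,0,1],"roll": 0,"fingers": 0.6},
  {"slide": [-0.5,-0.18,0.5],"roll": 0,"fingers": 0.3},
  {"slide": [-0.9,-0.32,0],"roll": 0,"fingers": 0.3},
  {"slide": [-0.9,-0.32,0],"roll": 0,"fingers": 0.3},
  {"slide": [-0.9,-0.32,0],"roll": 0,"fingers": 0.3},
  {"slide": [-0.9,-0.32,0],"roll": 0,"fingers": 0.3},
  {"slide": [-0.9,-0.32,0],"roll": 0,"fingers": 0.3},
  {"slide": [-0.9,-0.32,0],"roll": 0,"fingers": 0.3},
  {"slide": [-0.9,-0.32,0],"roll": 0,"fingers": 0.3},
  {"slide": [-0.38,-0.11,-1],"roll": 0,"fingers": 0.3},
  {"slide": [0,0,-0.5],"roll": 0,"fingers": 0.3},
  {"slide": [0,0,0],"roll": 0,"fingers": 0.3},
  {"slide": [0,0,0],"roll": 0,"fingers": 0.3},
])

```text
t: 16.98
tool_pos: [0.4415, -0.08, 0.1126]
orientation: [1.285, 1.158, -1.284]
force: [-0.2, 0.6, 0.0]
opening: 0.0606
```

Run:
```python
from h import *
a=[robot.read_camera(n)[:,:,::-1] for n in("scene","top")]
cv2.imwrite("pics/b2.png",np.vstack([a[0][150:430,80:620],a[1][100:380,80:620]]))
```

```text
(no output)
```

View pics/b2.png

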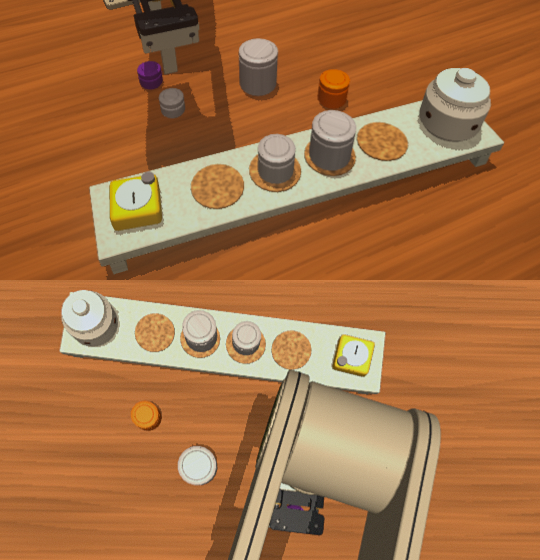

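The medium tin stands on mat2. The gripper is over the small steel tin, and the purple one sits behind it, clear of the fingers.

>>> play_rows([
  {"slide": [0,0,-0.7],"roll": 0,"fingers": 0.3},
  {"slide": [0,0,-0.9],"roll": 0,"fingers": 0.3},
  {"slide": [0,0,-0.9],"roll": 0,"fingers": 0.3},
  {"slide": [0,0,-0.7],"roll": 0,"fingers": 0.3},
  {"slide": [0,0,-0.33],"roll": 0,"fingers": 0.3},
  {"slide": [0,0,0],"roll": 0,"fingers": 0.3},
  {"slide": [0,0,0],"roll": 0,"fingers": -1},
  {"slide": [0,0,0],"roll": 0,"fingers": -1},
  {"slide": [0,0,0],"roll": 0,"fingers": -1},
  {"slide": [0,0,0],"roll": 0,"fingers": -1},
])

```text
t: 18.32
tool_pos: [0.4411, -0.0802, 0.0064]
orientation: [1.285, 1.157, -1.284]
force: [-1.2, -0.2, 6.6]
opening: 0.0394
```

>>> play_rows([
  {"slide": [0,0,0.5],"roll": 0,"fingers": -1},
  {"slide": [0,0,1],"roll": 0,"fingers": -1},
  {"slide": [0,0,1],"roll": 0,"fingers": -1},
  {"slide": [0,0,1],"roll": 0,"fingers": -1},
  {"slide": [0.5,0,0.5],"roll": 0,"fingers": -1},
  {"slide": [1,-0.02,0],"roll": 0,"fingers": -1},
  {"slide": [1,-0.02,0],"roll": 0,"fingers": -1},
  {"slide": [1,-0.02,0],"roll": 0,"fingers": -1},
  {"slide": [1,-0.02,0],"roll": 0,"fingers": -1},
  {"slide": [1,-0.02,0],"roll": 0,"fingers": -1},
  {"slide": [1,-0.02,0],"roll": 0,"fingers": -1},
  {"slide": [0.38,0,0],"roll": 0,"fingers": -1},
  {"slide": [0,0,-0.5],"roll": 0,"fingers": -1},
  {"slide": [0,0,-0.7],"roll": 0,"fingers": -1},
  {"slide": [0,0,-0.5],"roll": 0,"fingers": -1},
  {"slide": [0,0,0],"roll": 0,"fingers": -1},
  {"slide": [0,0,0],"roll": 0,"fingers": -1},
])

```text
t: 20.45
tool_pos: [0.6469, -0.0837, 0.0749]
orientation: [1.285, 1.158, -1.285]
force: [0.6, -0.2, -1.8]
opening: 0.0399
```

>>> play_rows([
  {"slide": [0,0,-0.3],"roll": 0,"fingers": -1},
  {"slide": [0,0,-0.17],"roll": 0,"fingers": -1},
  {"slide": [0,0,0],"roll": 0,"fingers": -1},
  {"slide": [0,0,0],"roll": 0,"fingers": -1},
])

```text
t: 20.95
tool_pos: [0.6468, -0.0836, 0.0604]
orientation: [1.285, 1.159, -1.285]
force: [-0.6, -0.1, 0.4]
opening: 0.0393
```

>>> play_rows([
  {"slide": [0,0,0],"roll": 0,"fingers": 0.4},
  {"slide": [0,0,0],"roll": 0,"fingers": 0.4},
  {"slide": [0,0,0],"roll": 0,"fingers": 0.4},
  {"slide": [0,0,0.5],"roll": 0,"fingers": 0.4},
  {"slide": [0,0,1],"roll": 0,"fingers": 0.4},
  {"slide": [0,0,1],"roll": 0,"fingers": 0.4},
  {"slide": [0,0,1],"roll": 0,"fingers": 1},
  {"slide": [-0.5,0.38,0],"roll": 0,"fingers": 1},
  {"slide": [-1,0.77,0],"roll": 0,"fingers": 1},
  {"slide": [-1,0.77,0],"roll": 0,"fingers": 1},
  {"slide": [-1,0.77,0],"roll": 0,"fingers": 1},
  {"slide": [-1,0.77,0],"roll": 0,"fingers": 1},
  {"slide": [-1,0.77,0],"roll": 0,"fingers": 1},
  {"slide": [-1,0.77,0],"roll": 0,"fingers": 1},
  {"slide": [-0.33,0.28,0],"roll": 0,"fingers": 1},
  {"slide": [0,0,0],"roll": 0,"fingers": 1},
  {"slide": [0,0,0],"roll": 0,"fingers": 1},
])

```text
t: 23.08
tool_pos: [0.443, 0.0743, 0.1661]
orientation: [1.286, 1.157, -1.285]
force: [0.4, 0.5, 0.2]
opening: 0.0925
```

Run:
```python
from h import *
a=[robot.read_camera(n)[:,:,::-1] for n in("scene","top")]
cv2.imwrite("pics/b3.png",np.vstack([a[0][150:430,80:620],a[1][100:380,80:620]]))
```

```text
(no output)
```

View pics/b3.png

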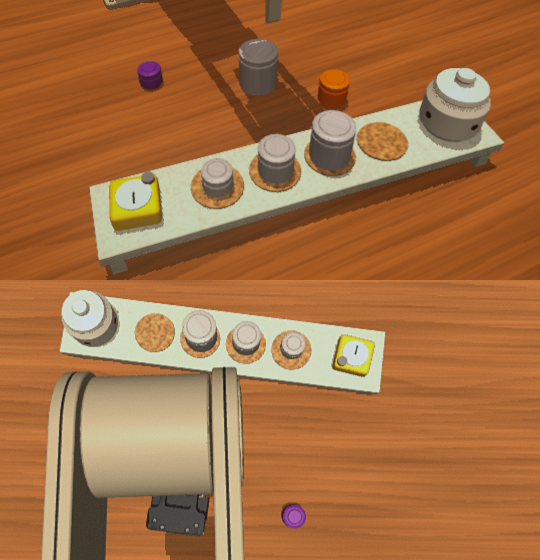

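The small tin stands on mat1, and the gripper is above the biggest tin.

>>> play_rows([
  {"slide": [-0.03,0.02,-0.6],"roll": 0,"fingers": 1},
  {"slide": [0,0,-0.9],"roll": 0,"fingers": 1},
  {"slide": [0,0,-0.9],"roll": 0,"fingers": 1},
  {"slide": [0,0,-0.9],"roll": 0,"fingers": 1},
  {"slide": [0,0,-0.8],"roll": 0,"fingers": 1},
  {"slide": [0,0,-0.43],"roll": 0,"fingers": 1},
  {"slide": [0,0,0],"roll": 0,"fingers": 1},
  {"slide": [0,0,0],"roll": 0,"fingers": -1},
  {"slide": [0,0,0],"roll": 0,"fingers": -1},
  {"slide": [0,0,0],"roll": 0,"fingers": -1},
  {"slide": [0,0,0],"roll": 0,"fingers": -1},
], squeeze=35)

```text
t: 24.55
tool_pos: [0.4415, 0.0754, 0.0302]
orientation: [1.286, 1.158, -1.284]
force: [-0.1, -0.4, 3.9]
opening: 0.0637
```

>>> play_rows([
  {"slide": [0,0,0.5],"roll": 0,"fingers": -1},
  {"slide": [0,0,1],"roll": 0,"fingers": -1},
  {"slide": [0,0,1],"roll": 0,"fingers": -1},
  {"slide": [0,0,1],"roll": 0,"fingers": -1},
  {"slide": [0,0,1],"roll": 0,"fingers": -1},
  {"slide": [0.5,0.2,0.2],"roll": 0,"fingers": -1},
  {"slide": [0.9,0.31,0],"roll": 0,"fingers": -1},
  {"slide": [0.9,0.31,0],"roll": 0,"fingers": -1},
  {"slide": [0.9,0.31,0],"roll": 0,"fingers": -1},
  {"slide": [0.9,0.31,0],"roll": 0,"fingers": -1},
  {"slide": [0.9,0.31,0],"roll": 0,"fingers": -1},
  {"slide": [0.9,0.31,0],"roll": 0,"fingers": -1},
  {"slide": [0.9,0.31,0],"roll": 0,"fingers": -1},
  {"slide": [0.9,0.28,0],"roll": 0,"fingers": -1},
  {"slide": [0,0,-0.6],"roll": 0,"fingers": -1},
  {"slide": [0,0,-0.8],"roll": 0,"fingers": -1},
  {"slide": [0,0,-0.5],"roll": 0,"fingers": -1},
  {"slide": [0,0,0],"roll": 0,"fingers": -1},
  {"slide": [0,0,0],"roll": 0,"fingers": -1},
])

```text
t: 26.92
tool_pos: [0.6723, 0.1549, 0.1146]
orientation: [1.286, 1.158, -1.284]
force: [0.4, -0.2, -2.2]
opening: 0.0639
```

Target z is 0.084, so I'll lower 30 mm.

>>> play_rows([
  {"slide": [0,0,-0.5],"roll": 0,"fingers": -1},
  {"slide": [0,0,-0.3],"roll": 0,"fingers": -1},
  {"slide": [0,0,-0.18],"roll": 0,"fingers": -1},
  {"slide": [0,0,0],"roll": 0,"fingers": -1},
  {"slide": [0,0,0],"roll": 0,"fingers": -1},
])

```text
t: 27.55
tool_pos: [0.672, 0.1549, 0.0842]
orientation: [1.285, 1.159, -1.285]
force: [-1.9, 0.3, 0.4]
opening: 0.0639
```

>>> play_rows([
  {"slide": [0,0,0],"roll": 0,"fingers": 0.9},
  {"slide": [0,0,0],"roll": 0,"fingers": 0.9},
  {"slide": [0,0,0],"roll": 0,"fingers": 0.9},
  {"slide": [0,0,0],"roll": 0,"fingers": 0.9},
  {"slide": [0,0,0.5],"roll": 0,"fingers": 0.9},
  {"slide": [0,0,1],"roll": 0,"fingers": 0.9},
  {"slide": [0,0,1],"roll": 0,"fingers": 0.9},
  {"slide": [0,0,1],"roll": 0,"fingers": 0.9},
  {"slide": [-0.7,0,0],"roll": 0,"fingers": 0.9},
  {"slide": [-1,0,0],"roll": 0,"fingers": 0.9},
  {"slide": [-1,0,0],"roll": 0,"fingers": 0.9},
  {"slide": [-1,0,0],"roll": 0,"fingers": 0.9},
  {"slide": [-1,0,0],"roll": 0,"fingers": 0.9},
  {"slide": [-1,0,0],"roll": 0,"fingers": 0.9},
  {"slide": [-1,0,0],"roll": 0,"fingers": 0.9},
  {"slide": [-1,0,0],"roll": 0,"fingers": 0.9},
  {"slide": [-0.5,0,0],"roll": 0,"fingers": 0.9},
  {"slide": [0,0,0],"roll": 0,"fingers": 0.9},
  {"slide": [0,0,0],"roll": 0,"fingers": 0.9},
])

```text
t: 29.92
tool_pos: [0.4269, 0.155, 0.1901]
orientation: [1.286, 1.158, -1.284]
force: [-0.1, 0.1, -0.3]
opening: 0.0885
```

```bash
python3 st.py
python3 - <<'E'
from h import *
a={n:robot.read_camera(n) for n in("scene","top")}
M={'tin_biggest':(.6724,.1551),'tin_large':(.6641,.0755),'tin_medium':(.6558,-.004),'tin_small':(.6474,-.0836)}
for t,(r,h) in D.items():
    for n in a:
        for d in robot.regions_of(n,t):
            if d['p']<.2: continue
            v,res=fit({n:ebox(d['extent'])},r,h,.054,M[t])
            e=np.linalg.norm(v-M[t])
            if e<.05: print(t,n,round(d['p'],2),np.round((v-M[t])*1e3,1),np.round(res,1))
o=[]
for n in a:
    im=cv2.resize(a[n],None,fx=3,fy=3)[:,:,::-1].copy()
    ang=np.linspace(0,6.28,60)
    for t,(r,h) in D.items():
        for rr,z,c in((r,.054+h,(0,255,0)),(.035,.054,(255,0,0))):
            p=proj(n,[[M[t][0]+rr*np.cos(q),M[t][1]+rr*np.sin(q),z] for q in ang])
            cv2.polylines(im,[np.int32(p*3+1)],True,c,1)
    cr=im[720:1140,540:1320+420] if n=="scene" else im[300:640,400:1180]
    o.append(cv2.resize(cr,(780,int(cr.shape[0]*780/cr.shape[1]))))
o=np.vstack(o);print(o.shape);cv2.imwrite("pics/fin.png",o[:600])
hsv=cv2.cvtColor(a['top'],cv2.COLOR_RGB2HSV)
for n in a:
    for k,z in(('garlic_keeper',.09),('timer',.08)):
        for d in robot.regions_of(n,k)[:1]:print(k,n,np.round(d['extent'],1),np.round(ray(n,d['extent'][:2],z),4))
E
```

```text
yang -5.9 [0.4269 0.155  0.1901] [ 0.24 -0.26  1.92 -0.    1.49  0.34] 0.08845548029279834 29.925
tin_biggest scene 0.65 [-0.3 -2.4] [ 0.4 -1.7 -0.3  1.5]
tin_biggest top 0.79 [0.4 2.2] [ 0.8  1.5 -0.9 -1.6]
tin_large scene 0.78 [ 1.6 -1.1] [ 1.1 -3.7 -1.   3.3]
tin_large top 0.77 [ 1.5 -2. ] [-0.5 -3.2  0.5  3.3]
tin_medium scene 0.88 [2.2 1. ] [-2.4  0.8  2.3 -0.9]
tin_medium top 0.6 [ 0.5 -7.4] [ 1.5 -0.  -1.4  0. ]
tin_small scene 0.9 [1.1 1.6] [-1.1 -0.9  1.1  0.7]
tin_small top 0.62 [3.1 1.4] [-1.8 -0.9  1.8  0.9]
(613, 780, 3)
garlic_keeper scene [537.  254.7  72.8  78.6] [0.6855 0.2622 0.09  ]
timer scene [217.9 351.1  51.9  58.4] [ 0.6461 -0.1848  0.08  ]
garlic_keeper top [169.9 138.6  55.6  56.9] [0.6822 0.2584 0.09  ]
timer top [434.8 174.4  41.9  43.1] [ 0.6316 -0.1867  0.08  ]
```

View pics/fin.png

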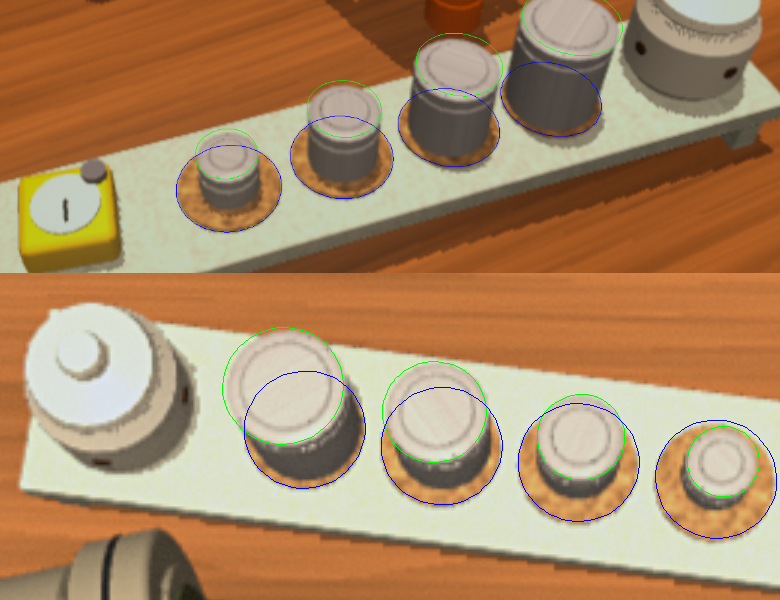

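The picture shows all four tins upright and well inside their mats: lids and mats match the predicted outlines to about 1–2 px. The keeper and timer haven't moved, so I'm handing the job in.

Run:
```python
from plant import robot
print(robot.close_job())
```

```text
the job is handed in; nothing more can be done
None
```

I placed all four steel tins on their mats and handed the job in at about 30 s; no verdict was reported. The keeper is at the +y end, so the biggest tin went on mat4, the large on mat3, the medium on mat2 and the small on mat1. I never went for the orange or purple look-alikes.

**Tin positions:** In the last pictures every tin stands upright. The measured offsets from the mat centres were about 1–3.5 mm. One disagreed: the top-camera network put the medium tin 7.4 mm off. The scene camera gave 2.4 mm for it, and the overlay picture also showed it close to centre. Even 7.4 mm would be inside the 12 mm limit.

**Keeper and timer:** They measured within about 4 mm of their first readings, which is about how well the networks repeat. I saw no contact with either.

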